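# Stow the setting gauge and trip the grinder's guard switch

## Robot

A 6-joint arm with a two-finger parallel gripper is mounted at the origin on the work surface. World frame = base frame: x ahead of the robot, y to its left, z up, the work surface at z = 0. Lengths are in m, angles in rad, forces in N, time in s.
With the tool pointing down it reaches from about 0.275 to 0.825 m from the base axis. Payload 4.9 kg.
Tool frame: the origin (TCP) lies midway between the tips of the shut fingers; the grasp point (between the pads) lies 19 mm behind it (bot.grip_depth is the distance from the TCP to the grasp point, in m); z points along the fingers, y is the line along which they close (so a half turn about z gives the same grasp; the last joint's range is limited). The gripper opens to 85 mm and grips with 20 to 120 N. Pads are 22 mm wide; open, the fingers measure 114 mm over their backs; the gripper's body (76 mm by 85 mm) begins 54 mm behind the grasp point. The pads swing forward as they close: fully open they stand 13 mm farther back than shut.
Start: joints at [1.117, 0.326, -0.193, 1.052, 0, 1.437], TCP at [0.173, 0.522, 0.209] pointing down, gripper open.
Joint ranges: [-2.65, 2.65], [-0.97, 1.79], [-1.3, 1.35], [-1.93, 2.1], [-1.47, 1.37], [-3.14, 3.14]. Speed limits (rad/s): [2.57, 2.57, 3.14, 3.14, 3.14, 3.14].

## Interface

Orientations are given as a unit quaternion [w, x, y, z].
In Python, from cell import bot gives the robot as it stands. Calls block until the motion is done:
- bot.move_pose(position, orientation): joint-space move of the TCP to a pose.
- bot.move_linear(position, speed=0.15, rotation=None, until_force=None): straight line of the TCP; rotation=None keeps the orientation; speed is the mean speed in m/s. With until_force (N) it stops when the force on the tool has changed by that much, and returns True; else False.
- bot.goto_joints(angles): joint-space move.
- bot.set_gripper(opening, grasp_force=None): opening from 0.0 (shut) to 1.0 (fully open); grasp_force is the grip in N (None keeps the last); returns when the fingers have stopped.
- bot.wait(seconds).
- bot.solve_ik(position, orientation): joint angles nearest the present ones, or None.
- bot.camera(name): name is "scene" or "top" or "wrist"; returns the picture (400x640x3 uint8, red, green, blue); there is no depth.
- bot.calibration(name): a dict with "mtx" (3x3 intrinsics, pixels), "k1" (the pictures are not rectified: a ray, as slopes to the right and down, at radius r is drawn at 1 + k1 r^2 times it, then the intrinsics apply), "extrinsics" (4x4, takes a point from world to camera coordinates); the wrist camera has in their place "hand_eye" (4x4, takes a point from camera to tool coordinates, whose origin is the TCP and whose axes are the flange's). Camera axes: x right, y down, z forward; pixel columns grow to the right and rows downward; lengths in m; the calibration is good to about 2 mm. A picture is of the moment at which its call begins: read the wrist's pose just before it. calibration takes no time and is no camera call.
A pose or a line that the arm cannot do raises bot.PlanningError and nothing moves.
- bot.close_job(): hands the job in; it is judged then, once.
Trained networks look in the newest picture that a camera, given by its name, has taken for a name from the list of things; names that differ only in an ending like _2 or _b are one class to them, and where a whole thing is asked for, a point or a joint stands for the part that bears it (a point fixed in the world has none). Each returns a list of dicts, best first, with "confidence" (0 to 1); they miss things now and then, are a little off and sometimes report something else, mostly with a low value. They report only what shows in the picture. A call takes as long as a camera call. They do not tell look-alikes from the thing itself.
- bot.search_frame(camera, thing): "bbox" ([left, top, width, height] in pixels, round what is visible of it).
Readings, each from a call of its own:
- bot.read_clock(): time.
- bot.read_joint_positions(): joint angles.
- bot.read_joint_vel(): joint speeds.
- bot.read_joint_efforts(): joint torques, N m.
- bot.read_position(): TCP position.
- bot.read_tool_rot(): TCP orientation.
- bot.read_ft_force(): force on the tool from outside, world axes, zero at the start.
- bot.read_moment(): the same for the moment, N m.
- bot.read_gripper_width(): opening from 0.0 (shut) to 1.0 (fully open).
- bot.read_finger_force(): force on a finger pad.
Only numpy, scipy, OpenCV 4.12 (cv2) and the standard library are available. Lean on these libraries where they do the work, as an engineer would, in place of code of your own. Each camera call takes 0.05 s, during which the arm holds its last target. There are 200 camera calls.

## Task

The T-shaped setting gauge is still standing under the roller of the grinder's guard switch: draw it out and press it upright and fully home into its T-shaped cutout in the foam of the red case. Then push the roller lever down until the switch clicks, but not as far as its end stop, and let it spring right back. Leave the spray can, the jar, the tape measure and the magnetic block where they are.

Things in the scene. Friction and masses are not known exactly. Their poses are not given: they have to be found in the camera images.
- roller_lever (a joint): Swing of the roller lever, rad: 0 at rest, sloping 0.35 rad up from its pivot; grows as the roller goes down. Clicks at 0.5 (hold past it 0.2 s to register); must not pass 0.85; end stop 0.95. Sprung: pushing down on the roller takes 2.5 N at first, 5.5 N at the click, 8 N at 0.85. The roller drops 24.5 mm to the click and 41 mm to 0.85, shifting under 5 mm sideways.
- roller (a point): Centre of the red roller (20 mm diameter, 16 mm wide along y) on the lever's free end, 75 mm above the bench at rest. Lever 50 mm from pivot axis to roller; the pivot axis runs along y, 58 mm above the bench, 47 mm to the switch's +x of the resting roller. The lever's arm lies on the roller's +y side, to 15 mm from its mid-plane.
- switch: Fixed guard switch: steel plate 210 (x) by 140 (y) by 8 mm on the bench, origin at the centre of its underside. Grey and black housing (42 by 44 mm, top 91 mm above the bench) centred at x +55, y +45 mm. The lever runs from its pivot at x +55 to the roller at x +8, y 0; the gauge stands under the roller and sticks out to -x.
- gauge_mid (a point): Centre of the loose aluminium gauge, 0.2 kg, 53 mm tall, 82 mm long, z up. T-shaped from above: shank 22 mm wide (y), from x +41 to -19 mm; head 44 mm wide, from x -19 to -41 mm, free to be grasped across. It stands on the switch plate, +x roughly the switch's +x, shank end 4 mm below the roller: draw it 25 mm or more to its -x before lifting.
- cutout (a point): Centre of the yellow floor of the T-shaped cutout in the black foam; axes as the gauge's (head to -x). 20 mm deep, foam top 35 mm above the bench, 2 mm clear of the gauge all round. Springy lips grip the shank (x -7 to +17 mm): seating takes 5 to 15 N, best pushed on top of the shank near x 0. Fully home, the gauge's centre is 26.5 mm above this point.
- case: The fixed red gauge case, 200 (x) by 150 (y) mm, foam top 35 mm high, origin at the centre of its underside. The T cutout is at y -22 mm; a caliper stowed along y +50 mm and two brass ring gauges at x +70 mm stand 5 mm or less above the foam.
- spray_mid (a point): Centre of a green spray can standing upright on the bench, 53 mm diameter, 150 mm tall. Bystander.
- jar_mid (a point): Centre of an amber screw jar standing on the bench beside the switch plate, 50 mm diameter, 70 mm tall. Bystander.
- tape_mid (a point): Centre of a yellow tape measure standing on the bench, 62 (x) by 34 (y) by 58 (z) mm. Bystander.
- magblock_mid (a point): Centre of a dark steel magnetic block on the bench off the -x end of the switch plate, 50 by 50 by 40 mm tall. Bystander.
There are look-alikes about, which are no part of the job. What is shaped like the part that bears gauge_mid but green is not meant.

How it is judged:
On the way, in this order (a step that is already met when the one before it is completed fails the run):
1. the gauge is pressed fully home in its cutout (z of gauge_mid in the frame of cutout between 0.022 and 0.0295 m and horizontal distance between gauge_mid and cutout below 0.005 m and angle between the x axis of gauge_mid and the x axis of cutout, either way round below 0.08 rad and angle between gauge_mid's own z axis and vertical below 0.06 rad), for 0.2 s.
2. the roller lever is pushed down past the click (0.5 rad) with the gauge in place (all of step 1 and value of joint roller_lever above 0.5 rad), for 0.2 s.
At the end, for the whole second after the job is handed in: The gauge is upright (within 0.06 rad) in its cutout, bottomed within 3 mm, centred within 5 mm and aligned within 0.08 rad; the roller lever has sprung back to within 0.06 rad of rest; the spray can, jar, tape measure and magnetic block are within 30 mm of where they started (all of step 1 and value of joint roller_lever below 0.06 rad and distance of each of spray_mid, jar_mid, tape_mid, magblock_mid from where it was at the start of the episode below 0.03 m); the robot touches nothing.
It fails at once if the roller lever is driven past 0.85 rad, towards its end stop (value of joint roller_lever above 0.85 rad).
It fails at once if the spray can is moved more than 30 mm or knocked over (distance of spray_mid from where it was at the start of the episode above 0.03 m).
It fails at once if the jar is moved more than 30 mm or knocked over (distance of jar_mid from where it was at the start of the episode above 0.03 m).
It fails at once if the tape measure is moved more than 30 mm or knocked over (distance of tape_mid from where it was at the start of the episode above 0.03 m).
It fails at once if the magnetic block is moved more than 30 mm or knocked over (distance of magblock_mid from where it was at the start of the episode above 0.03 m).
It also fails if it takes over 64 s, if anything falls off the work surface, if the arm or the gripper's body presses on something with over 40 N, if the wrist force passes 120 N, or if a joint passes its speed limit or range.

## Working session

There is one attempt and no reset: what is moved stays moved. The work goes in short steps, each a Python script; the robot and the scene stay as the last script left them, time stands still between calls to the robot, and variables do not carry over. Pictures are saved under pics/ and viewed, at most 10 in all, crops included, and the job is handed in when it is done.

```bash
mkdir -p pics; ls; cat > h.py <<'E'
import numpy as np, cv2
from cell import bot
from scipy.spatial.transform import Rotation as R
def cal(n):
    c=bot.calibration(n); K=np.array(c["mtx"]); k1=c["k1"]
    if n=="wrist":
        T=np.eye(4); q=bot.read_tool_rot(); T[:3,:3]=R.from_quat([q[1],q[2],q[3],q[0]]).as_matrix(); T[:3,3]=bot.read_position()
        E=np.linalg.inv(T@np.array(c["hand_eye"]))
    else: E=np.array(c["extrinsics"])
    return K,k1,E
def snap(n,f=None):
    c=cal(n); im=bot.camera(n)
    if f: cv2.imwrite("pics/"+f,im[:,:,::-1])
    return im,c
def pix2w(c,uv,z):
    K,k1,E=c; p=np.linalg.inv(K)@[uv[0],uv[1],1]; d=p[:2]; s=d.copy()
    for _ in range(20): s=d/(1+k1*(s@s))
    C=np.linalg.inv(E); o=C[:3,3]; v=C[:3,:3]@[s[0],s[1],1]
    return o+v*(z-o[2])/v[2]
def w2pix(c,X):
    K,k1,E=c; X=np.atleast_2d(X); P=(E[:3,:3]@X.T).T+E[:3,3]; s=P[:,:2]/P[:,2:]
    s=s*(1+k1*(s**2).sum(1,keepdims=True)); return s*[K[0,0],K[1,1]]+[K[0,2],K[1,2]]
def down(yaw): # tool z down, tool x at angle yaw in world
    q=(R.from_euler('z',yaw)*R.from_euler('x',np.pi)).as_quat(); return [q[3],q[0],q[1],q[2]]
E
cat > a.py <<'E'
from h import *
for n in ("top","scene"):
    im,c=snap(n,n+"0.png"); print(n,np.linalg.inv(c[2])[:3,3].round(3),c[0][0,0],c[1])
    for t in "switch case roller gauge_mid cutout spray_mid jar_mid tape_mid magblock_mid".split():
        try: print(t,[(np.round(d["bbox"]).tolist(),round(d["confidence"],2)) for d in bot.search_frame(n,t)][:3])
        except Exception as e: print(t,e)
print(bot.read_tool_rot(),bot.read_clock())
E
python3 a.py
```

```text
pics
top [0.378 0.049 1.035] 394.0476365733323 0.013370203741400143
switch [([198.0, 135.0, 86.0, 89.0], 0.89)]
case []
roller [([218.0, 159.0, 20.0, 11.0], 0.56)]
gauge_mid [([153.0, 145.0, 29.0, 35.0], 0.96), ([227.0, 245.0, 37.0, 25.0], 0.79), ([312.0, 205.0, 36.0, 21.0], 0.76)]
cutout [([396.0, 144.0, 68.0, 80.0], 0.78), ([270.0, 155.0, 26.0, 22.0], 0.62)]
spray_mid [([336.0, 122.0, 24.0, 37.0], 0.62)]
jar_mid [([273.0, 156.0, 24.0, 22.0], 0.91)]
tape_mid [([400.0, 229.0, 26.0, 18.0], 0.94)]
magblock_mid [([272.0, 213.0, 29.0, 22.0], 0.79)]
scene [ 1.129 -0.288  0.961] 390.28572098361377 -0.06775530650352977
switch [([361.0, 184.0, 77.0, 57.0], 0.76)]
case [([212.0, 233.0, 74.0, 81.0], 0.64)]
roller [([400.0, 194.0, 23.0, 20.0], 0.63)]
gauge_mid [([445.0, 178.0, 31.0, 31.0], 0.98), ([350.0, 154.0, 21.0, 28.0], 0.9), ([298.0, 200.0, 31.0, 20.0], 0.87)]
cutout [([209.0, 234.0, 77.0, 80.0], 0.56), ([341.0, 183.0, 17.0, 21.0], 0.2)]
spray_mid [([322.0, 231.0, 23.0, 44.0], 0.96)]
jar_mid [([365.0, 213.0, 20.0, 29.0], 0.74)]
tape_mid [([233.0, 213.0, 26.0, 18.0], 0.84)]
magblock_mid [([341.0, 183.0, 20.0, 23.0], 0.85)]
[1.20685286e-05 1.59231256e-01 9.87241311e-01 1.53735932e-05] 1.0
```

View pics/top0.png

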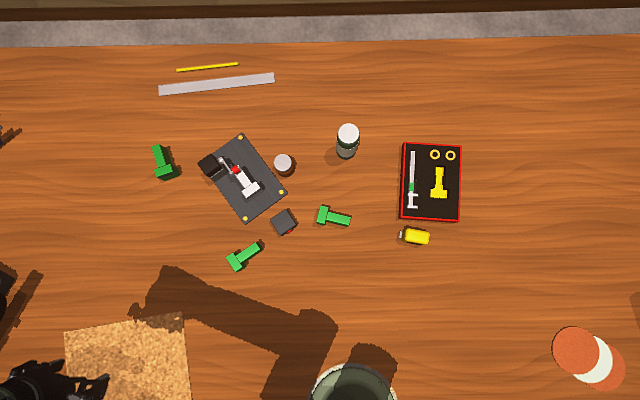

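View pics/scene0.png

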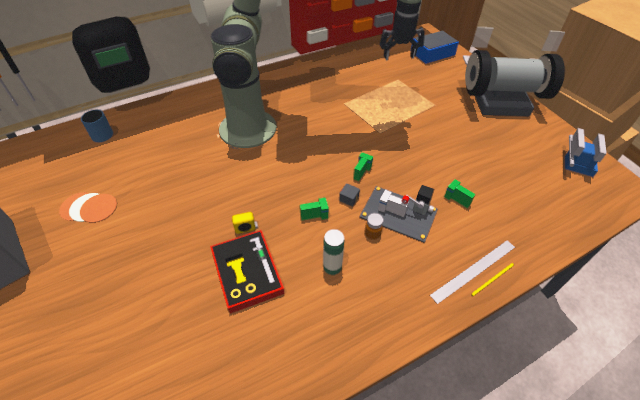

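The top view shows the white gauge head near (250,188), the red roller near (235,168), and the cutout near (439,183). The jar is at (284,163) and the magnetic block at (284,221). The green Ts are decoys. Next I'll look closer with the wrist camera.

```bash
cat > b.py <<'E'
from h import *
im,c=snap("top")
hd=pix2w(c,(250,188),.061); ro=pix2w(c,(235,169),.075); print("head",hd,"roller",ro)
print("cut",pix2w(c,(439,183),.015), "mag",pix2w(c,(284,221),.04),"jar",pix2w(c,(284,163),.07),"spray",pix2w(c,(348,132),.15),"tape",pix2w(c,(416,237),.058))
print(np.array(bot.calibration("wrist")["hand_eye"]).round(3).tolist(), bot.calibration("wrist")["mtx"][0][0])
th=np.arctan2(ro[1]-hd[1],ro[0]-hd[0]); print("yaw",th)
def tryp(p,yaw):
    for y in (yaw,yaw+np.pi):
        q=bot.solve_ik(p,down(y)); print(y, None if q is None else np.round(q,2))
tryp([hd[0],hd[1],.3],th); tryp([.43,-.26,.3],0)
E
python3 b.py
```

```text
head [0.55386156 0.24250818 0.061     ] roller [0.60011718 0.27735767 0.075     ]
cut [ 0.56510282 -0.24443669  0.015     ] mag [0.47097943 0.15994393 0.04      ] jar [0.61407523 0.15577469 0.07      ] spray [ 0.66489586 -0.00212219  0.15      ] tape [ 0.42314718 -0.16780845  0.058     ]
[[-0.001, -0.949, -0.315, 0.08], [1.0, -0.001, -0.0, -0.001], [-0.0, -0.315, 0.949, -0.165], [0.0, 0.0, 0.0, 1.0]] 343.9414752718159
yaw 0.6456806037785461
0.6456806037785461 [0.29 0.39 0.14 1.31 0.   2.79]
3.787273257368339 [ 0.29  0.39  0.14  1.31  0.   -0.36]
0 [-0.69  0.19 -0.14  1.24  0.    2.45]
3.141592653589793 [-0.69  0.19 -0.14  1.24  0.   -0.69]
```

```bash
cat > c.py <<'E'
from h import *
def look(p,yaw,f):
    bot.move_pose(p,down(yaw)); bot.wait(.2); print("at",bot.read_position())
    im,c=snap("wrist",f); np.savez("pics/"+f[:-4]+".npz",K=c[0],k=c[1],E=c[2])
    for t in ("gauge_mid","roller","cutout","switch"):
        print(t,[(np.round(d["bbox"]).tolist(),round(d["confidence"],2)) for d in bot.search_frame("wrist",t)][:3])
look([.54,.235,.22],3.787,"w1.png")
look([.54,-.244,.22],np.pi,"w2.png")
print(bot.read_clock())
for f in ("w1","w2"):
    im=cv2.imread(f"pics/{f}.png"); cv2.imwrite(f"pics/{f}b.png",im)
E
python3 c.py
```

```text
at [0.53958587 0.23576649 0.22003719]
gauge_mid [([386.0, 35.0, 109.0, 51.0], 0.94), ([173.0, 1.0, 66.0, 44.0], 0.87), ([401.0, 300.0, 36.0, 82.0], 0.85)]
roller [([307.0, 239.0, 35.0, 53.0], 0.85), ([296.0, 166.0, 43.0, 84.0], 0.42)]
cutout []
switch [([256.0, 125.0, 129.0, 195.0], 0.73)]
at [ 0.54039594 -0.24306585  0.22006018]
gauge_mid [([540.0, 84.0, 99.0, 58.0], 0.75)]
roller []
cutout [([268.0, 90.0, 159.0, 191.0], 0.92)]
switch []
5.4
```

View pics/w1.png

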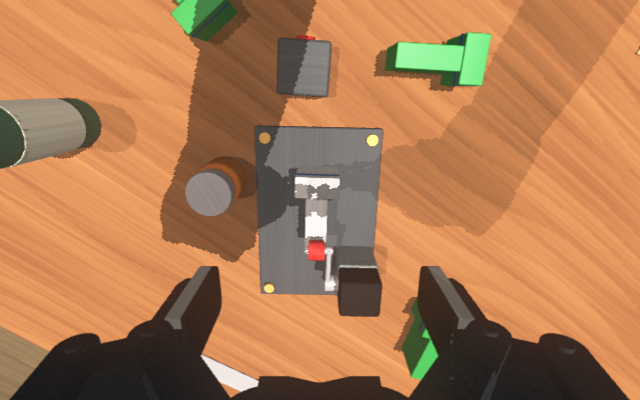

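View pics/w2.png

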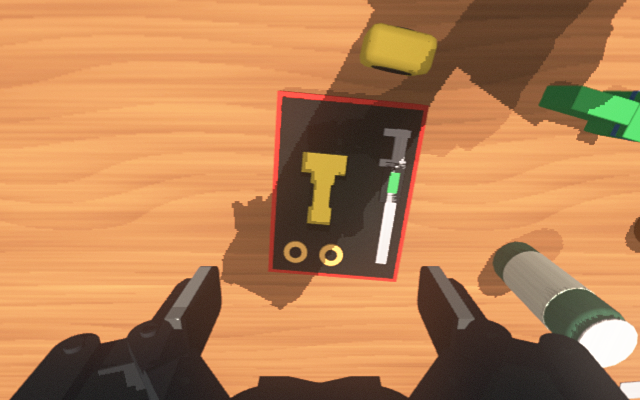

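Wrist view 1 shows the gauge head at about (317,187) with the shank running down to the red roller at (317,250). The arm and housing are to its right. View 2 shows the yellow T cutout from (325,154) to (319,223). I'll fit T models to both and overlay them.

```bash
cat > d.py <<'E'
from h import *
from scipy.optimize import least_squares
def T(cl=0): return np.array([[41+cl,11+cl],[-19+cl,11+cl],[-19+cl,22+cl],[-41-cl,22+cl],[-41-cl,-22-cl],[-19+cl,-22-cl],[-19+cl,-11-cl],[41+cl,-11-cl]])/1e3
def place(P,x,y,a,z):
    c,s=np.cos(a),np.sin(a); return np.c_[P@np.array([[c,s],[-s,c]])+[x,y],np.full(len(P),z)]
def load(f):
    d=np.load(f"pics/{f}.npz"); return cv2.imread(f"pics/{f}.png"),(d["K"],float(d["k"]),d["E"])
i1,c1=load("w1"); i2,c2=load("w2")
# switch plate corners
pl=np.array([pix2w(c1,u,.008) for u in ((255,126),(383,128),(376,295),(261,293))]); print("plate sides",[np.linalg.norm(pl[i]-pl[i-1]).round(4) for i in range(4)])
pc=pl.mean(0); e=(pl[3]+pl[2]-pl[0]-pl[1]); ps=np.arctan2(e[1],e[0]); print("plate",pc,ps)
A=pix2w(c1,(295,176),.061);B=pix2w(c1,(340,176),.061);print("head w",np.linalg.norm(A-B))
d=(B-A)[:2]/np.linalg.norm(A-B); a1=ps
g=(A+B)[:2]/2+.041*np.array([np.cos(a1),np.sin(a1)]); print("gauge",g,a1,"roller",pix2w(c1,(316,251),.08))
hsv=cv2.cvtColor(i2,cv2.COLOR_BGR2HSV); m=cv2.inRange(hsv,(18,110,60),(35,255,255)); m[:145]=0;m[232:]=0;m[:,:295]=0;m[:,355:]=0
def iou(p):
    poly=w2pix(c2,place(T(2),p[0],p[1],p[2],.015)); S=8
    q=np.zeros((400*1,640),np.uint8); big=np.zeros((100*S,80*S),np.uint8)
    cv2.fillPoly(big,[np.round((poly-[285,135]+.5)*S).astype(np.int32)],255)
    mod=cv2.resize(big,(80,100),interpolation=cv2.INTER_AREA)/255.; t=m[135:235,285:365]/255.
    return ((mod-t)**2).sum()
from scipy.optimize import minimize
u=pix2w(c2,(325,154),.015);v=pix2w(c2,(319,223),.015); print("len",np.linalg.norm(u-v)); w=(v-u)
r=minimize(iou,[*((u+v)/2)[:2],np.arctan2(w[1],w[0])],method="Nelder-Mead",options=dict(initial_simplex=[[*(((u+v)/2)[:2]+dd),np.arctan2(w[1],w[0])+da] for dd,da in ((np.r_[0,0],0),(np.r_[.004,0],0),(np.r_[0,.004],0),(np.r_[0,0],.08))]))
k=r.x; print("cutout",k,r.fun,m.sum()/255)
cr=[[pix2w(c2,x,.035) for x in ((280,92),(427,107),(396,280),(270,270))]][0]; print("case sides",[np.linalg.norm(cr[i]-cr[i-1]).round(4) for i in range(4)],"centre",np.mean(cr,0),"yaw",np.arctan2(*(cr[3]+cr[2]-cr[0]-cr[1])[[1,0]]))
def ov(im,c,polys,x0,y0,w,h,s=3.5):
    b=cv2.resize(im[y0:y0+h,x0:x0+w],None,fx=s,fy=s,interpolation=cv2.INTER_CUBIC)
    for P,col in polys: cv2.polylines(b,[np.round((w2pix(c,P)-[x0,y0]+.5)*s).astype(np.int32)],True,col,1,cv2.LINE_AA)
    return b
if __name__=="__main__":
  cv2.imwrite("pics/ov1.png",np.hstack([ov(i1,c1,[(place(T(),*g,a1,.061),(0,255,0)),(place(T(),*g,a1,.008),(0,0,255))],262,160,114,160),ov(i2,c2,[(place(T(2),*k,.015),(0,0,255)),(place(T(2),*k,.035),(0,255,0))],270,85,114,160)]))
E
python3 d.py
```

```text
plate sides [np.float64(0.2081), np.float64(0.138), np.float64(0.2089), np.float64(0.146)]
plate [0.59250662 0.27367873 0.008     ] 0.6427442212083337
head w 0.04359766770037699
gauge [0.57544817 0.25916051] 0.6427442212083337 roller [0.6001695  0.27607203 0.08      ]
len 0.08082397160556587
cutout [ 0.57079629 -0.24143302 -0.08862096] 221.34880430603613 2080.0
case sides [np.float64(0.1959), np.float64(0.1447), np.float64(0.1948), np.float64(0.1463)] centre [ 0.56983158 -0.2186188   0.035     ] yaw -0.08960066915185766
```

View pics/ov1.png

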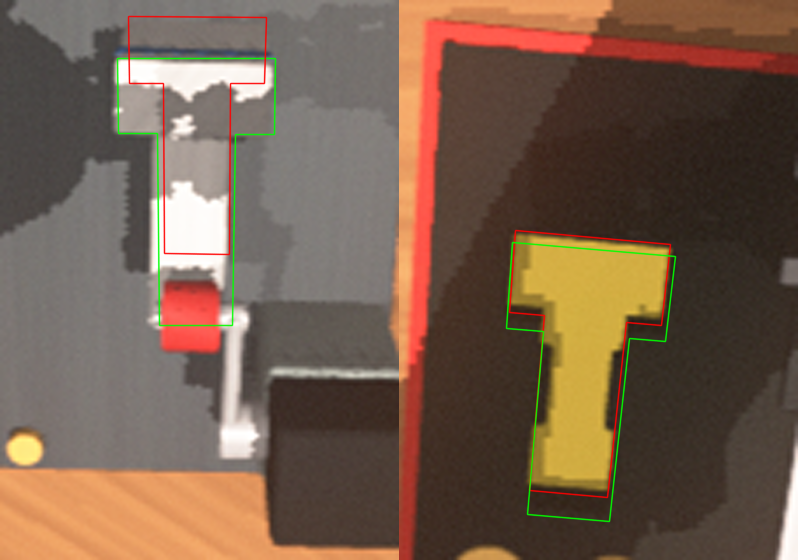

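The floor fit is about 1–2 mm too far toward +x, because foam occlusion wasn't modelled. The gauge is also turned about -0.05 rad from the plate. I'll refit the cutout with occlusion, then grasp and draw the gauge out.

```bash
cat > e.py <<'E'
from d import *
LIP=[np.array([[-7,s*14],[17,s*14],[17,s*8],[-7,s*8]])/1e3 for s in (1,-1)]
def vis(p):
    S=8; o=[285,135]; out=[]
    def f(P,z):
        b=np.zeros((100*S,80*S),np.uint8); cv2.fillPoly(b,[np.round((w2pix(c2,place(P,*p,z))-o+.5)*S).astype(np.int32)],255); return b
    b=f(T(2),.015)&f(T(2),.035)
    t=m[135:235,285:365]/255.
    l=cv2.resize(f(LIP[0],.035)|f(LIP[1],.035)|f(LIP[0],.015)|f(LIP[1],.015),(80,100),interpolation=cv2.INTER_AREA)<10
    return (((cv2.resize(b,(80,100),interpolation=cv2.INTER_AREA)/255.-t)**2)*l).sum()
s=[k+d for d in np.array([[0,0,0],[-.004,0,0],[0,.003,0],[0,0,.05]])]
r=minimize(vis,k,method="Nelder-Mead",options=dict(initial_simplex=s)); print("cut refit",r.x,r.fun)
a1=.59; g=(A+B)[:2]/2+.041*np.array([np.cos(a1),np.sin(a1)]); print("gauge",g)
cv2.imwrite("pics/ov2.png",np.hstack([ov(i1,c1,[(place(T(),*g,a1,.061),(0,255,0))],262,160,114,160),ov(i2,c2,[(place(T(2),*r.x,.015),(0,0,255)),(place(T(2),*r.x,.035),(0,255,0))],270,85,114,160)]))
E
python3 e.py
```

```text
plate sides [np.float64(0.2081), np.float64(0.138), np.float64(0.2089), np.float64(0.146)]
plate [0.59250662 0.27367873 0.008     ] 0.6427442212083337
head w 0.04359766770037699
gauge [0.57544817 0.25916051] 0.6427442212083337 roller [0.6001695  0.27607203 0.08      ]
len 0.08082397160556587
cutout [ 0.57079629 -0.24143302 -0.08862096] 221.34880430603613 2080.0
case sides [np.float64(0.1959), np.float64(0.1447), np.float64(0.1948), np.float64(0.1463)] centre [ 0.56983158 -0.2186188   0.035     ] yaw -0.08960066915185766
cut refit [ 0.56850778 -0.24180907 -0.09771731] 95.85139561707037
gauge [0.57669813 0.25739614]
```

View pics/ov2.png

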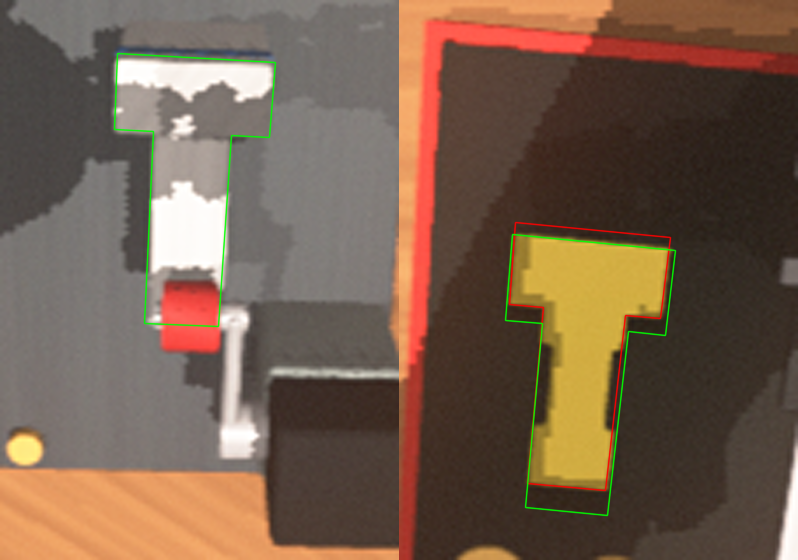

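Both overlays fit well. Now grasp, draw out and lift, then hover over the cutout and look again.

```bash
cat > f.py <<'E'
from h import *
a=.593; u=np.array([np.cos(a),np.sin(a)]); g=np.array([.5766,.2576]); hd=g-.030*u
bot.set_gripper(.8,80)
bot.move_pose([*hd,.14],down(a+np.pi)); 
print(bot.move_linear([*hd,.028],.08,until_force=8), bot.read_position())
bot.set_gripper(0,80); print("w",bot.read_gripper_width(),bot.read_finger_force(),bot.read_ft_force())
p=hd-.037*u
print(bot.move_linear([*p,.0285],.06,until_force=25), bot.read_position(), bot.read_ft_force())
bot.move_linear([*p,.2],.15)
print(bot.read_gripper_width(),bot.read_finger_force(),bot.read_clock())
k=np.array([.5685,-.2418]); b=-.094; v=np.array([np.cos(b),np.sin(b)])
h=k-.030*v
bot.move_pose([*h,.20],down(b+np.pi)); bot.move_linear([*h,.085],.12); bot.wait(.2)
im,c=snap("wrist","w3.png"); np.savez("pics/w3.npz",K=c[0],k=c[1],E=c[2])
print(bot.read_position(),bot.read_clock(),bot.read_joint_positions())
cv2.imwrite("pics/w3c.png",cv2.resize(im[80:320,180:460,::-1],None,fx=2.5,fy=2.5,interpolation=cv2.INTER_CUBIC))
E
python3 f.py
```

```text
False [0.55222586 0.2409593  0.02858975]
w 0.4836279814847239 80.84578618872911 [-1.61029819  0.307924    6.49477638]
False [0.5207936  0.21990322 0.02890141] [-0.87430596  0.68882077  8.06426752]
0.48523341930747643 81.04024497239152 11.475
[ 0.5390075  -0.23922365  0.08562666] 14.5167 [-5.42827045e-01  5.03181675e-01 -2.56394446e-01  8.10098704e-01
 -2.04067317e-05 -4.48800130e-01]
```

View pics/w3c.png

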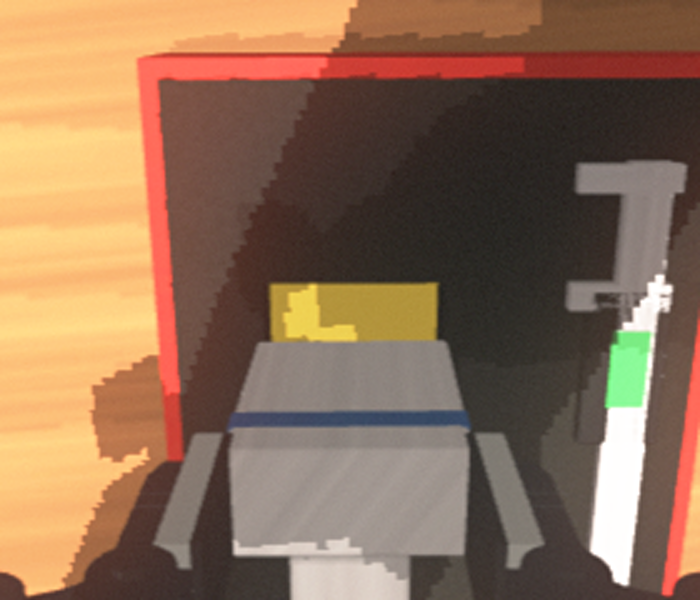

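The gauge is held square, with its bottom edge at row ~217. The near edge of the cutout opening is at row ~193. I'll compare the two in metres before lowering.

```bash
cat > g.py <<'E'
from h import *
d=np.load("pics/w3.npz"); c=(d["K"],float(d["k"]),d["E"]); b=-.094
Rm=np.array([[np.cos(b),np.sin(b)],[-np.sin(b),np.cos(b)]]); k=np.array([.5685,-.2418])
def loc(u,z): p=pix2w(c,u,z); return (Rm@(p[:2]-k)*1e3).round(2)
for z in (.0635,.0655,.0675): print("bot",z,loc((283.2,216.8),z),loc((358.8,216.8),z))
for z in (.1165,.1185,.1205): print("top",z,loc((272,258.4),z),loc((367.2,258.4),z))
print("cut35",loc((288,193.2),.035),loc((355.2,193.2),.035),"floor",loc((288,193.2),.015),loc((355.2,193.2),.015))
p=bot.read_position(); print("tcp",Rm@(p[:2]-k)*1e3)
E
python3 g.py
```

```text
bot 0.0635 [-37.32 -21.96] [-37.29  22.03]
bot 0.0655 [-38.09 -21.74] [-38.06  21.78]
bot 0.0675 [-38.86 -21.51] [-38.84  21.54]
top 0.1165 [-38.44 -21.53] [-38.42  19.86]
top 0.1185 [-39.5  -21.22] [-39.48  19.55]
top 0.1205 [-40.57 -20.91] [-40.54  19.24]
cut35 [-42.86 -21.46] [-42.83  22.58] floor [-36.67 -23.37] [-36.64  24.77]
tcp [-29.60411423  -0.20323799]
```

The gauge sits about 2.7 mm too far +x and 0.5 mm too far -y. I'll correct that and lower it, with a force guard.

```bash
cat > i.py <<'E'
from h import *
b=-.094; v=np.array([np.cos(b),np.sin(b)]); n=np.array([-v[1],v[0]]); k=np.array([.5685,-.2418])
h=k-.0325*v+.0003*n
bot.move_linear([*h,.070],.05); bot.wait(.2); f0=bot.read_ft_force(); print(bot.read_position(),f0)
for z in (.058,.052,.047,.042,.038):
    s=bot.move_linear([*h,z],.03,until_force=9); p=bot.read_position(); d=p[:2]-k
    print(z,s,"tcp",(d@v*1e3).round(2),(d@n*1e3).round(2),p[2].round(4),"dF",np.round(np.array(bot.read_ft_force())-f0,2))
    if s: break
print(bot.read_gripper_width(),bot.read_clock())
im,c=snap("wrist","w4.png"); np.savez("pics/w4.npz",K=c[0],k=c[1],E=c[2])
cv2.imwrite("pics/w4c.png",cv2.resize(im[80:320,180:460,::-1],None,fx=2.5,fy=2.5,interpolation=cv2.INTER_CUBIC))
E
python3 i.py
```

```text
[ 0.53642025 -0.23860721  0.07023101] [ 0.76083369  0.58204364 -1.59153961]
0.058 False tcp -32.67 0.38 0.0578 dF [ 0.31  0.04 -0.09]
0.052 False tcp -32.73 0.39 0.0517 dF [-1.33 -1.27 -0.71]
0.047 True tcp -31.78 0.02 0.0486 dF [ 1.68 -0.33  1.4 ]
0.48377903100486735 16.2833
```

View pics/w4c.png

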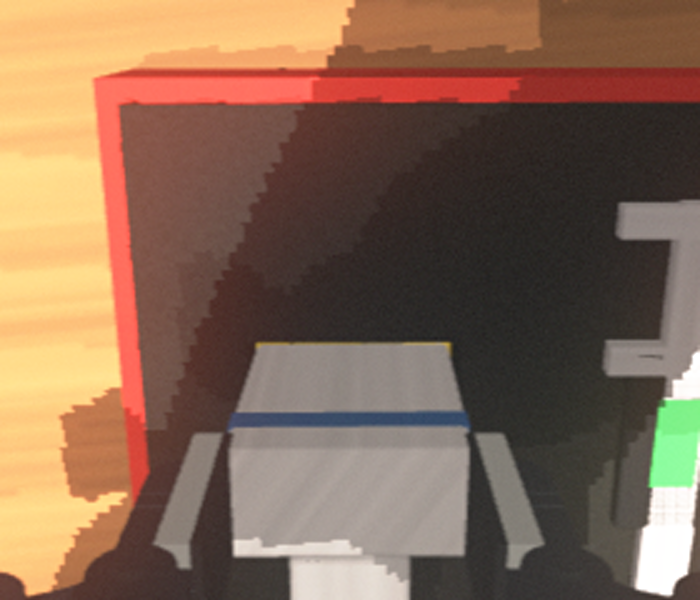

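It is in the cutout mouth, about 7 mm deep and centred, with a thin yellow gap at the near edge at row ~343 of the crop. I'll press on with a higher force limit.

```bash
cat > i2.py <<'E'
from h import *
b=-.094; v=np.array([np.cos(b),np.sin(b)]); n=np.array([-v[1],v[0]]); k=np.array([.5685,-.2418])
h=k-.0320*v+.0003*n
f0=np.array([.76,.58,-1.59])
for z in (.046,.043,.040,.038,.036,.0345):
    s=bot.move_linear([*h,z],.03,until_force=20); p=bot.read_position(); d=p[:2]-k
    print(z,s,"tcp",(d@v*1e3).round(2),(d@n*1e3).round(2),p[2].round(4),"dF",np.round(np.array(bot.read_ft_force())-f0,2),np.round(bot.read_moment(),2))
    if s: break
print(bot.read_gripper_width(),bot.read_clock())
E
python3 i2.py
```

```text
0.046 False tcp -31.25 -0.01 0.0466 dF [0.8  0.47 4.05] [-0.02 -0.39 -0.01]
0.043 False tcp -31.47 0.13 0.0429 dF [ 2.01 -0.52  2.46] [-0.2  -0.8  -0.12]
0.04 False tcp -31.77 0.27 0.0397 dF [ 3.13 -1.62  0.76] [-0.23 -0.85 -0.05]
0.038 False tcp -31.99 0.3 0.0378 dF [ 2.83 -1.61 -0.5 ] [-0.29 -0.73 -0.12]
0.036 False tcp -31.99 0.22 0.036 dF [ 1.23 -1.32  2.55] [-0.26 -0.56 -0.02]
0.0345 False tcp -31.86 0.26 0.0359 dF [-0.92  0.19 12.61] [ 0.08  0.09 -0.1 ]
0.4832099016862492 17.8333
```

It has bottomed. Release, then press on the shank with shut fingers to make sure it is home.

```bash
cat > j.py <<'E'
from h import *
b=-.094; v=np.array([np.cos(b),np.sin(b)]); n=np.array([-v[1],v[0]]); k=np.array([.5685,-.2418])
bot.set_gripper(.75); p=bot.read_position()
bot.move_linear([p[0],p[1],.13],.15); bot.set_gripper(0)
c=k+.0015*v+.0003*n
bot.move_linear([*c,.085],.12)
print(bot.move_linear([*c,.055],.03,until_force=20),bot.read_position(),bot.read_ft_force())
bot.move_linear([*c,.12],.15); q=k-.03*v
bot.set_gripper(1)
bot.move_pose([*q,.20],down(b+np.pi)); bot.wait(.2)
im,cc=snap("wrist","w5.png"); np.savez("pics/w5.npz",K=cc[0],k=cc[1],E=cc[2]); print(bot.read_clock())
from d import T,place,ov
I=im[:,:,::-1].copy(); k2=k+.0003*n
o=w2pix(cc,[[*k,.05]])[0].astype(int); print(o)
cv2.imwrite("pics/w5c.png",ov(I,cc,[(place(T(),*k2,b,.068),(0,255,0))],max(o[0]-80,0),max(o[1]-80,0),160,160))
E
python3 j.py | grep -v -e plate -e head -e '^len' -e cutout -e case -e gauge
```

```text
False [ 0.57020695 -0.24171333  0.0552216 ] [0.03859052 0.32334525 0.13396618]
23.4167
[319 207]
```

View pics/w5c.png

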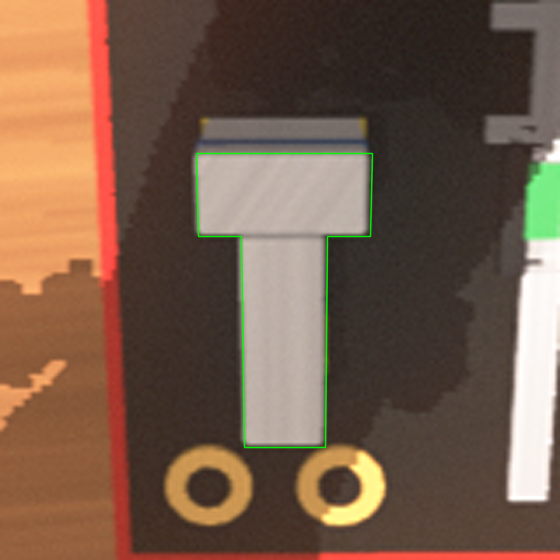

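The overlay shows the gauge upright and centred in its cutout. The press met nothing at TCP z=0.055 though, so I'll check whether the fingers really shut.

```bash
cat > l.py <<'E'
from h import *
print(bot.read_gripper_width()); bot.set_gripper(0); print(bot.read_gripper_width(),bot.read_clock()); bot.wait(.5); print(bot.read_gripper_width(),bot.read_finger_force(),bot.read_position())
E
python3 l.py
```

```text
0.9977756871439587
-0.0037296879945787325 24.1833
-0.002961814301792859 0.0 [ 0.53864059 -0.23896943  0.2000179 ]
```

```bash
cat > m.py <<'E'
from h import *
b=-.094; v=np.array([np.cos(b),np.sin(b)]); n=np.array([-v[1],v[0]]); k=np.array([.5685,-.2418]); c=k+.0015*v+.0003*n
bot.move_linear([*c,.085],.2); f0=np.array(bot.read_ft_force()); print(bot.read_gripper_width(),f0)
for z in (.075,.070,.067,.064):
    s=bot.move_linear([*c,z],.03,until_force=15); print(z,s,bot.read_position().round(4) if hasattr(bot.read_position(),'round') else bot.read_position(),np.round(np.array(bot.read_ft_force())-f0,1),bot.read_gripper_width())
    if s: break
im,cc=snap("wrist","w6.png"); snap("scene","s6.png"); print(bot.read_clock())
s6=cv2.imread("pics/s6.png")[190:330,180:330]; w6=cv2.resize(cv2.imread("pics/w6.png")[150:400,200:440],None,fx=1.6,fy=1.6)
s6=cv2.resize(s6,(428,400)); cv2.imwrite("pics/m6.png",np.hstack([w6[:400,:372],s6]))
E
python3 m.py
```

```text
-0.0032582629257403824 [-0.09667634 -0.20202451  0.40813504]
0.075 False [ 0.5699 -0.2416  0.075 ] [ 0.6  0.4 -1.5] 0.0007016232082038223
0.07 False [ 0.5698 -0.2415  0.0697] [0.1 1.2 1.1] -0.005293930478594989
0.067 False [ 0.5698 -0.2415  0.0667] [-0.   0.4 -0.2] -0.00087672783582889
0.064 False [ 0.5698 -0.2415  0.0637] [ 0.5  0.1 -0.4] -7.479015667562815e-05
26.8333
```

View pics/m6.png

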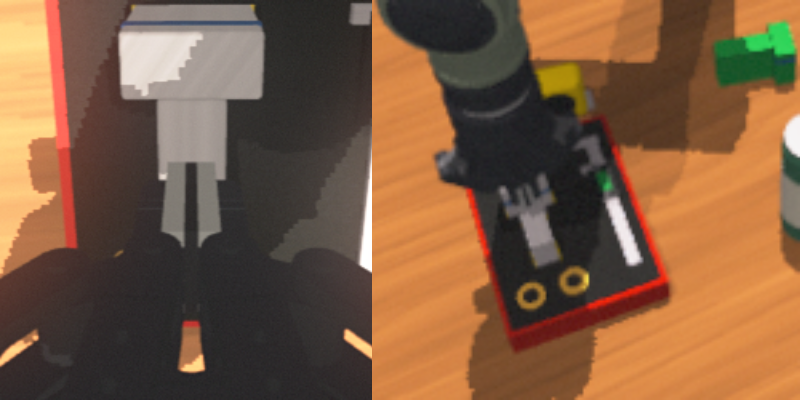

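The fingers are shut and over the shank with no contact yet. I'll check where the tips project, then go lower until contact.

```bash
cat > m2.py <<'E'
from h import *
b=-.094; v=np.array([np.cos(b),np.sin(b)]); n=np.array([-v[1],v[0]]); k=np.array([.5685,-.2418]); c=k+.0015*v+.0003*n
cc=cal("wrist"); p=np.array(bot.read_position())
for dz in (0,.006,.013,.019): print(dz,w2pix(cc,p+[0,0,dz])[0].round(1))
f0=np.array(bot.read_ft_force())
for z in np.arange(.060,.039,-.003):
    s=bot.move_linear([*c,z],.03,until_force=12); q=bot.read_position(); print(round(z,3),s,np.round(q,4),np.round(np.array(bot.read_ft_force())-f0,1))
    if s: break
print(bot.read_clock())
E
python3 m2.py
```

```text
0 [320.6 246. ]
0.006 [320.7 251.1]
0.013 [320.8 257.6]
0.019 [320.8 263.6]
0.06 False [ 0.5698 -0.2415  0.0597] [-0.4  1.8 -1. ]
0.057 False [ 0.5698 -0.2415  0.0567] [-0.3  0.3 -1. ]
0.054 False [ 0.5698 -0.2415  0.0538] [-0.2  0.1 -0.5]
0.051 False [ 0.5698 -0.2415  0.0508] [ 0.   0.6 -0.9]
0.048 False [ 0.5698 -0.2415  0.0477] [-0.3  0.6 -0.8]
0.045 False [ 0.5705 -0.2415  0.0458] [-1.1  1.9  4.8]
0.042 False [ 0.5707 -0.2417  0.0457] [-7.8  5.2 23.6]
28.6167
```

```bash
cat > m3.py <<'E'
from h import *
b=-.094; v=np.array([np.cos(b),np.sin(b)]); n=np.array([-v[1],v[0]]); k=np.array([.5685,-.2418])
cc=cal("wrist"); K,k1,E=cc
# camera pose at the time of w6: same orientation, TCP (.5698,-.2415,.0637)
d=np.array([.5698,-.2415,.0637])-np.array(bot.read_position()); E6=E.copy(); E6[:3,3]-=E[:3,:3]@d; c6=(K,k1,E6)
for z in (.046,.057,.068,.075):
    print(z,[tuple(np.round([(pix2w(c6,u,z)[:2]-k)@v*1e3,(pix2w(c6,u,z)[:2]-k)@n*1e3],1)) for u in ((275,170.6),(364,170.6),(320,212.5),(299,262),(341,262))])
print("cam",np.linalg.inv(E6)[:3,3])
# w5 check
e=np.load("pics/w5.npz"); c5=(e["K"],float(e["k"]),e["E"]); x0,y0=319-80,207-80
P=lambda x,y:(x0+x/3.5-.5,y0+y/3.5-.5)
for z in (.046,.057,.068,.075):
    print(z,[tuple(np.round([(pix2w(c5,P(*u),z)[:2]-k)@v*1e3,(pix2w(c5,P(*u),z)[:2]-k)@n*1e3],1)) for u in ((196,154),(371,154),(285,236),(245,446),(324,446))])
print(bot.read_position(),bot.read_ft_force(),bot.read_gripper_width(),bot.read_joint_efforts())
E
python3 m3.py
```

```text
0.046 [(np.float64(-35.2), np.float64(-24.3)), (np.float64(-35.2), np.float64(24.0)), (np.float64(-11.0), np.float64(0.1)), (np.float64(20.4), np.float64(-12.3)), (np.float64(20.4), np.float64(12.6))]
0.057 [(np.float64(-37.9), np.float64(-22.9)), (np.float64(-37.9), np.float64(22.5)), (np.float64(-15.1), np.float64(0.1)), (np.float64(14.4), np.float64(-11.6)), (np.float64(14.4), np.float64(11.8))]
0.068 [(np.float64(-40.5), np.float64(-21.4)), (np.float64(-40.5), np.float64(21.1)), (np.float64(-19.2), np.float64(0.1)), (np.float64(8.4), np.float64(-10.9)), (np.float64(8.4), np.float64(11.0))]
0.075 [(np.float64(-42.2), np.float64(-20.5)), (np.float64(-42.2), np.float64(20.1)), (np.float64(-21.8), np.float64(0.1)), (np.float64(4.6), np.float64(-10.4)), (np.float64(4.6), np.float64(10.6))]
cam [ 0.48981267 -0.23465799  0.22821283]
0.046 [(np.float64(-35.5), np.float64(-23.4)), (np.float64(-35.5), np.float64(23.8)), (np.float64(-12.3), np.float64(0.6)), (np.float64(51.9), np.float64(-11.1)), (np.float64(52.0), np.float64(12.0))]
0.057 [(np.float64(-38.1), np.float64(-22.6)), (np.float64(-38.0), np.float64(23.0)), (np.float64(-15.7), np.float64(0.6)), (np.float64(46.3), np.float64(-10.7)), (np.float64(46.4), np.float64(11.6))]
0.068 [(np.float64(-40.7), np.float64(-21.8)), (np.float64(-40.6), np.float64(22.1)), (np.float64(-19.1), np.float64(0.5)), (np.float64(40.7), np.float64(-10.4)), (np.float64(40.7), np.float64(11.1))]
0.075 [(np.float64(-42.3), np.float64(-21.3)), (np.float64(-42.3), np.float64(21.6)), (np.float64(-21.3), np.float64(0.5)), (np.float64(37.1), np.float64(-10.1)), (np.float64(37.2), np.float64(10.9))]
[ 0.57065615 -0.24165624  0.04569998] [-7.54644641  4.56763258 24.0817442 ] 0.0009602372135875234 [-8.25755652e-01 -4.11407697e+01  2.02580076e+01 -3.60105269e+00
 -1.04467459e-01 -9.51035836e-04]
```

The wrist fit puts the gauge top at z=0.068, so it is centred and home, and the press reached 24 N on the shank. The fingertips touch about 22 mm "later" than the TCP suggests, so I'll find the roller by force. First I'll re-check the gauge against the earlier picture from the same pose, then feel for the roller.

```bash
cat > n.py <<'E'
from h import *
import time
b=-.094; v=np.array([np.cos(b),np.sin(b)]); n=np.array([-v[1],v[0]]); k=np.array([.5685,-.2418]); q=k-.03*v
p=bot.read_position(); bot.move_linear([p[0],p[1],.12],.15)
bot.move_pose([*q,.20],down(b+np.pi)); bot.wait(.2)
im,cc=snap("wrist","w7.png")
w5=cv2.cvtColor(cv2.imread("pics/w5.png"),cv2.COLOR_BGR2GRAY)[130:265,270:350].astype(np.float32); w7=cv2.cvtColor(im,cv2.COLOR_RGB2GRAY)[130:265,270:350].astype(np.float32)
print("shift px",cv2.phaseCorrelate(w5,w7),"meandiff",np.abs(w5-w7).mean())
e=np.load("pics/w1.npz"); c1=(e["K"],float(e["k"]),e["E"]); r=pix2w(c1,(316.4,250.6),.075)[:2]; ps=.6427
u=np.array([np.cos(ps),np.sin(ps)]); m=np.array([-u[1],u[0]]); print("roller",r, "from plate",np.array([.5925,.2737])+.008*u)
t=r-.002*u-.001*m
bot.move_pose([*q,.25],down(b+np.pi)); bot.move_pose([*t,.25],down(ps+np.pi)); bot.move_linear([*t,.11],.15); bot.wait(.3)
def F():
    a=[]
    for _ in range(6): a.append(bot.read_ft_force()); bot.wait(.02)
    return np.mean(a,0)
f0=F(); print("f0",f0,bot.read_clock(),bot.read_position(),bot.read_joint_positions())
def red(n,box):
    x,y,w,h=box; i=bot.camera(n)[y:y+h,x:x+w].astype(int); mk=(i[...,0]>110)&(i[...,1]<70)&(i[...,2]<70); yy,xx=np.nonzero(mk); return len(xx),(xx.mean()+x).round(2) if len(xx) else 0,(yy.mean()+y).round(2) if len(xx) else 0
hit=0
for z in np.arange(.096,.052,-.004):
    bot.move_linear([*t,z],.05,until_force=8); f=F()-f0; print(round(z,3),np.round(bot.read_position()[2],4),np.round(f,1),red("scene",(385,180,40,45)),red("wrist",(290,200,60,100)))
    hit=hit+1 if f[2]>1.8 else 0
    if hit==2: break
print(bot.read_clock())
E
python3 n.py
```

```text
shift px ((0.2851652002532248, 0.8772583942149907), 0.6158908009529114) meandiff 5.8224072
roller [0.60161425 0.2776011 ] from plate [0.59890384 0.27849487]
f0 [-0.08743099 -0.11642643  0.127388  ] 33.6417 [0.6007622  0.27568181 0.11031677] [ 3.18638137e-01  6.01825617e-01 -1.19692922e-02  9.56497129e-01
  5.81604177e-06 -3.24102798e-01]
0.096 0.0959 [-0.   0.1 -0.1] (35, np.float64(405.17), np.float64(198.37)) (777, np.float64(322.34), np.float64(233.92))
0.092 0.092 [0.1 0.1 0.2] (34, np.float64(405.12), np.float64(198.26)) (781, np.float64(322.26), np.float64(235.41))
0.088 0.0879 [0.3 0.1 0. ] (34, np.float64(405.12), np.float64(198.26)) (788, np.float64(322.84), np.float64(236.7))
0.084 0.0839 [-0.   0.1 -0.2] (32, np.float64(405.31), np.float64(198.19)) (723, np.float64(322.92), np.float64(238.28))
0.08 0.0799 [ 0.1 -0.2 -0.2] (32, np.float64(405.22), np.float64(198.09)) (669, np.float64(322.55), np.float64(239.45))
0.076 0.0759 [ 0.2  0.2 -0.3] (29, np.float64(405.1), np.float64(198.66)) (632, np.float64(323.03), np.float64(241.0))
0.072 0.0719 [-0.1 -0.  -0.3] (24, np.float64(405.12), np.float64(199.25)) (579, np.float64(323.7), np.float64(242.52))
0.068 0.0679 [ 0.2  0.1 -0.2] (16, np.float64(405.0), np.float64(199.69)) (501, np.float64(324.26), np.float64(244.29))
0.064 0.0639 [ 0.1  0.1 -0.3] (10, np.float64(404.8), np.float64(200.1)) (406, np.float64(324.36), np.float64(246.17))
0.06 0.0603 [-0.3 -0.9  3.1] (14, np.float64(403.93), np.float64(201.0)) (429, np.float64(325.08), np.float64(245.77))
0.056 0.0561 [-0.6 -1.9  3.6] (11, np.float64(403.27), np.float64(201.55)) (454, np.float64(324.91), np.float64(245.19))
38.775
```

Contact was at TCP z≈0.063, which agrees with the 22 mm offset. Now press about 31 mm further in steps, with limits on force and travel.

```bash
cat > o.py <<'E'
from h import *
f0=np.array([-.09,-.12,.13]); ps=.6427; u=np.array([np.cos(ps),np.sin(ps)]); m=np.array([-u[1],u[0]])
t=np.array([.60161,.27760])-.002*u-.001*m
def F():
    a=[]
    for _ in range(6): a.append(bot.read_ft_force()); bot.wait(.02)
    return np.mean(a,0)-f0
for z in (.052,.048,.044,.040,.037,.034,.0315):
    s=bot.move_linear([*t,z],.04,until_force=4); f=F(); print(z,s,np.round(bot.read_position(),4),np.round(f,2))
    if s or f[2]>6.6: break
print(bot.read_clock())
E
python3 o.py
```

```text
0.052 False [0.6007 0.2755 0.0521] [-1.15 -2.19  4.21]
0.048 False [0.6008 0.2757 0.0482] [-0.77 -2.45  4.35]
0.044 False [0.6008 0.2757 0.0443] [-0.24 -1.87  4.24]
0.04 False [0.6008 0.2757 0.0403] [-0.48 -1.66  4.64]
0.037 False [0.6008 0.2757 0.0373] [-0.8  -1.67  4.69]
0.034 False [0.6008 0.2757 0.0344] [-0.76 -1.84  5.71]
0.0315 False [0.6009 0.2758 0.032 ] [-0.95 -1.72  6.05]
41.225
```

The travel of 28–32 mm and 6 N put it past the click and short of the limit. Hold, retract, and check that the lever and gauge are as they should be.

```bash
cat > p.py <<'E'
from h import *
p=np.array(bot.read_position()); ps=.6427; u=np.array([np.cos(ps),np.sin(ps)]); m=np.array([-u[1],u[0]])
t=np.array([.60161,.27760])-.002*u-.001*m
bot.move_linear([*t,.0305],.03); bot.wait(.5); print(bot.read_position(),bot.read_ft_force())
bot.move_linear([*t,.12],.1); bot.move_linear([*t,.22],.2); bot.wait(.2)
i=bot.camera("scene")[180:225,385:425].astype(int); mk=(i[...,0]>110)&(i[...,1]<70)&(i[...,2]<70); yy,xx=np.nonzero(mk); print("red",len(xx),xx.mean()+385,yy.mean()+180)
im,c=snap("wrist"); i=im.astype(int); mk=((i[...,0]>110)&(i[...,1]<70)&(i[...,2]<70)).astype(np.uint8)
n,l,st,ce=cv2.connectedComponentsWithStats(mk); print("wrist red",[(st[j].tolist(),pix2w(c,ce[j],.075).round(4)) for j in range(1,n) if st[j][4]>60])
b=-.094; v=np.array([np.cos(b),np.sin(b)]); k=np.array([.5685,-.2418]); q=k-.03*v
bot.set_gripper(1)
bot.move_pose([*t,.26],down(ps+np.pi)); bot.move_pose([*q,.26],down(b+np.pi)); bot.move_linear([*q,.20],.2); bot.wait(.4)
im,cc=snap("wrist","w8.png"); e=np.load("pics/w5.npz")
g=lambda a:cv2.GaussianBlur(a,(3,3),0)[130:265,270:350].astype(np.float32)
w5=g(cv2.imread("pics/w5.png",0)); w8=g(cv2.cvtColor(im,cv2.COLOR_RGB2GRAY))
print("pose diff",np.abs(e["E"]-cc[2]).max(),"shift",cv2.phaseCorrelate(w5,w8),np.abs(w5-w8).mean())
for t in "spray_mid jar_mid tape_mid magblock_mid".split():
    bot.camera("scene"); print(t,[np.round(d["bbox"]).tolist() for d in bot.search_frame("scene",t)][:1])
print(bot.read_clock(),bot.read_ft_force())
E
python3 p.py
```

```text
[0.60100391 0.27586326 0.03108566] [ 0.53491661 -2.1160247   5.60048126]
red 40 405.25 198.775
wrist red [([312, 171, 18, 7, 84], array([0.5951, 0.2723, 0.075 ])), ([312, 186, 17, 6, 67], array([0.608 , 0.2813, 0.075 ]))]
pose diff 0.0032181160829837796 shift ((1.0907715451510072, -0.43642762929860623), 0.667968115983186) 9.589167
spray_mid [[323.0, 229.0, 23.0, 46.0]]
jar_mid [[366.0, 212.0, 21.0, 30.0]]
tape_mid [[235.0, 216.0, 23.0, 16.0]]
magblock_mid [[340.0, 189.0, 19.0, 17.0]]
48.2083 [-0.06025535 -0.60426208 -0.33950246]
```

The lever is back at its rest pixel and the bystanders haven't moved. One last numeric fit of the seated gauge before handing in.

```bash
cat > q.py <<'E'
from h import *
from d import T,place,minimize
im=cv2.imread("pics/w8.png"); c=cal("wrist"); hsv=cv2.cvtColor(im,cv2.COLOR_BGR2HSV)
k=np.array([.5685,-.2418,-.094]); ctr=w2pix(c,[[*k[:2],.068]])[0].astype(int); x0,y0=ctr-60
t=cv2.GaussianBlur(hsv[y0:y0+120,x0:x0+120,2],(3,3),0).astype(float); S=8
t=np.clip((t-90)/60,0,1)
t[hsv[y0:y0+120,x0:x0+120,1]>90]=0
def f(p):
    B=lambda P:cv2.resize(cv2.fillPoly(np.zeros((120*S,120*S),np.uint8),[np.round((w2pix(c,place(P,*p,.068))-[x0,y0]+.5)*S).astype(np.int32)],255),(120,120),interpolation=cv2.INTER_AREA)/255.
    b=B(T()); w=B(T(6))>.05
    return (((b-t)**2)*w).sum()
s=[k+d for d in np.array([[0,0,0],[.003,0,0],[0,.003,0],[0,0,.05]])]
r=minimize(f,k,method="Nelder-Mead",options=dict(initial_simplex=s)); print("FIT",r.x,(r.x-k),r.fun,f(k))
E
python3 q.py | grep FIT
```

```text
FIT [ 0.56713268 -0.24134804 -0.09348581] [-0.00136732  0.00045196  0.00051419] 52.09067762399078 175.7086783929258
```

```bash
python3 -c "
from cell import bot
print(bot.close_job())"
```

```text
the job is handed in; nothing more can be done
None
```

I handed the job in at about 48 s: the gauge is seated upright in its cutout (within about 1.5 mm of centre), the roller lever was pushed an estimated 29–33 mm, past the click and short of the limit, and has sprung back, and the bystanders are where they were; no verdict was returned.

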